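# Latch a specimen carrier on the sprung microscope stage

### The arm

A 6-joint arm with a two-finger parallel gripper is mounted at the origin on the work surface. World frame = base frame: x ahead of the robot, y to its left, z up, the work surface at z = 0. Lengths are in mm, angles in rad, forces in N, time in s.
With the tool pointing down it reaches from about 400 to 925 mm from the base axis. Payload 12.5 kg.
Tool frame: the origin (TCP) lies midway between the tips of the shut fingers; the grasp point (between the pads) lies 19 mm behind it (env.tcp_to_grasp is the distance from the TCP to the grasp point, in mm); z points along the fingers, y is the line along which they close (so a half turn about z gives the same grasp; the last joint's range is limited). The gripper opens to 95 mm and grips with 3 to 60 N. Pads are 20 mm wide; open, the fingers measure 119 mm over their backs; the gripper's body (75 mm by 180 mm) begins 59 mm behind the grasp point.
Start: joints at [1.241, 0.491, 1.559, -0, 1.092, -0.106], TCP at [138.692, 609.435, 214.661] pointing down, gripper open.
Joint ranges: [-3.1, 3.1], [-0.84, 2.19], [0.05, 2.79], [-1.13, 4.28], [0.06, 2.93], [-2.69, 2.69]. Speed limits (rad/s): [2.22, 2.22, 2.79, 3.14, 3.14, 3.14].

### API

Orientations are given as [roll, pitch, yaw] about the fixed x, y, z axes, in that order (R = Rz(yaw) Ry(pitch) Rx(roll)).
In Python, from cell import env gives the robot as it stands. The module is installed in compiled form; this text tells all that it offers.
- The arm moves only by the tool step_arm, never from a script. Its argument "plan" is a list that holds one entry, the list of rows, each a list of 5 numbers: the shift along the tool's x, y, z in mm, then the turn about the tool's z in degrees, then the opening, from -1 (shut) to 1 (fully open). A call has 1 to 8 rows; each row is the pose to reach, as a shift and turn from the pose commanded when the call began, along the tool's axes at that moment; what a row does not reach only later rows make up. A row lasts 1/12 s, in which the tool goes at most 41.7 mm and 7.16 degrees, less where a joint would pass 70% of its speed; a pose out of reach is approached as far as the arm can. A call with a gripper value outside its range is refused whole. The fingers move at their own pace and stop on an object; the grip force is fixed at half the most. Time passes only in rows, so rows that repeat a pose let the fingers close. It gives the time, the measured TCP pose, the force, the opening and the grip force at its end, in the units of the state.
- env.state(): the state, without advancing time (a new reading comes with each control period).
- env.read_camera(name): name is "scene" or "side" or "wrist"; returns the picture (400x640x3 uint8, blue, green, red); there is no depth.
- env.get_calibration(name): a dict with "K" (3x3 intrinsics, pixels), "D" ([k1, k2, p1, p2, k3] as OpenCV has them; the pictures are not rectified), "extrinsics" (4x4, takes a point from world to camera coordinates). Camera axes: x right, y up, looking along -z (the intrinsics and any distortion apply to the point x, -y, -z); pixel columns grow to the right and rows downward; lengths in mm; the calibration is good to about 2 mm. A picture is of the moment at which its call begins: read the wrist's pose just before it. get_calibration takes no time and is no camera call; for the wrist camera it gives the pose at the moment of the call.
- env.job_done(): hands the job in; it is judged then, once.
The state is a dict: "t": time; "joints": joint angles; "qvel": joint speeds; "tau": joint torques, N m; "eef_pos": TCP position; "tcp_rot": TCP orientation; "ft_force": force on the tool from outside, world axes, zero at the start; "moment": the same for the moment, N m; "opening": opening from 0.0 (shut) to 1.0 (fully open); "grip_force": force on a finger pad.
Only numpy, scipy, OpenCV 4.12 (cv2) and the standard library are available. Lean on these libraries where they do the work, as an engineer would, in place of code of your own. Each camera call takes 0.05 s, during which the arm holds its last target. There are 200 camera calls.

### The job

Set the specimen carrier with the orange cap on the sprung stage, its long ends towards the two red catches, then press it straight down without crushing it and hold it there until both slow catches have swung over the ends of its plate. Let go so that it stays latched down level, and leave the blue-capped carrier, the steel weight and the glass dish where they are.

Things in the scene. Friction and masses are not known exactly. Their poses are not given: they have to be found in the camera images.
- stage: The fixture, fixed to the bench: white base plate 160 x 110 x 8 mm carrying a sprung aluminium platform between two red catches, one at its +x and one at its -x side. Origin at the centre of the base's underside, z up. All moving parts stay below 86 mm above the origin. Nothing tall stands on its +y and -y sides, so fingers go there.
- stage_top (a point): Centre of the sprung platform's top when free, 81 mm above the stage's origin (this point is fixed and does not sink). The platform is 40 mm (stage x) by 56 mm (y) with lips 4 mm high along its y sides, 48 mm apart inside. It moves only straight down, begins to sink at about 4 N and gains 0.1 N per mm.
- catch_plus (a point): Point on the base under the +x nose (other: at -x). Catches: 30 mm wide, nose tips 62 mm apart, with 70 degree sloped tops that the plate's ends push outwards, adding 5 to 12 N at 10 mm/s, more if faster; it fades in a pause and the plate then sinks on, but not at the firm stop. Slow dampers: they need about 4 s to swing back over the plate once it is below the noses; released early it pops up.
- frame (a point): Point on the base below the height-adjustable frame that bears both catches and two rubber stops. Its setting differs each time and is not measured: noses' undersides 45 to 61 mm above the stage's origin. The stops meet the plate 2 mm after its top passes the noses (plate underside 37 to 53 mm up). Feel for that firm stop: total force climbs steeply past 20 N; pressing over 30 N is crushing.
- carrier: Carrier to load (loose, about 0.1 kg): aluminium plate 70 (x) by 44 (y) by 6 mm, with a round rock block 36 mm in diameter on its centre, from 6 to 32 mm up, its top 8 mm an orange cap. Origin at the centre of the plate's underside, z up. Grip it across the block; press by the grip or on the cap. Its x axis must lie along the stage's x axis, either way round.
- spare: Bystander: a same-size carrier with a blue cap, standing on the bench; origin at the centre of its underside. Leave alone.
- steel_weight: Bystander: loose steel weight, 44 mm in diameter, 60 mm high with a thin stem; origin at the centre of its underside. Leave alone.
- dish: Bystander: loose shallow glass dish, 80 mm across, 20 mm high; origin at the centre of its underside. Leave alone.
There are look-alikes about, which are no part of the job. Leave any turquoise look-alike of the carrier alone.

How it is judged:
By the outcome, as a careful person would: the job done as asked, in the order asked, and still so for the second after the job is handed in, with the robot touching nothing.
It also fails if it takes over 58 s, if anything falls off the work surface, if the arm or the gripper's body presses on something with over 40 N, if the wrist force passes 120 N, or if a joint passes its speed limit or range.

## Working session

There is one attempt and no reset: what is moved stays moved. The work goes in short steps, Python scripts to look and compute and a tool call to move; the robot and the scene stay as the last step left them, time stands still between calls to the robot, and variables do not carry over. Pictures are saved under pics/ and viewed, at most 10 in all, crops included, and the job is handed in when it is done.

Besides the shell and the picture viewer there is one more tool, called by a JSON object that holds its "name" and its "arguments", one argument or row to a line. step_arm: Moves the arm, as the interface text tells. Its arguments: {"type":"object","properties":{"plan":{"type":"array"}},"required":["plan"]}

```bash
mkdir -p pics; cat > h.py <<'E'
import numpy as np, cv2
from cell import env
def ray(cal,uv):
    K=np.array(cal["K"],float);D=np.array(cal["D"],float);E=np.array(cal["extrinsics"],float)
    p=cv2.undistortPoints(np.array(uv,float).reshape(-1,1,2),K,D)[:,0]
    d=np.c_[p[:,0],-p[:,1],-np.ones(len(p))]
    R=E[:3,:3];return -R.T@E[:3,3], d@R
def onz(cal,uv,z):
    c,d=ray(cal,uv);return c+d*((z-c[2])/d[:,2])[:,None]
E
python3 - <<'E'
from h import *
s=env.state();print(s["t"],s["eef_pos"],s["tcp_rot"],s["opening"],env.tcp_to_grasp)
ims=[]
for n in ["scene","side","wrist"]:
    im=env.read_camera(n);cv2.imwrite(f"pics/{n}0.png",im)
    c=env.get_calibration(n);np.savez(f"{n}0.npz",**{k:np.array(v) for k,v in c.items()})
    print(n,-np.array(c["extrinsics"])[:3,:3].T@np.array(c["extrinsics"])[:3,3])
E
```

```text
0.0 [138.618926   609.15869764 214.04056627] [-3.14041687e+00 -1.22118630e-04  2.91772983e+00] 0.9985548076868621 18.8
scene [1519.46455525   14.34061464  728.66698518]
side [ 473.960548   -799.96443355  785.94512851]
wrist [ 58.83250858 626.88353957 384.2825266 ]
```

View pics/scene0.png

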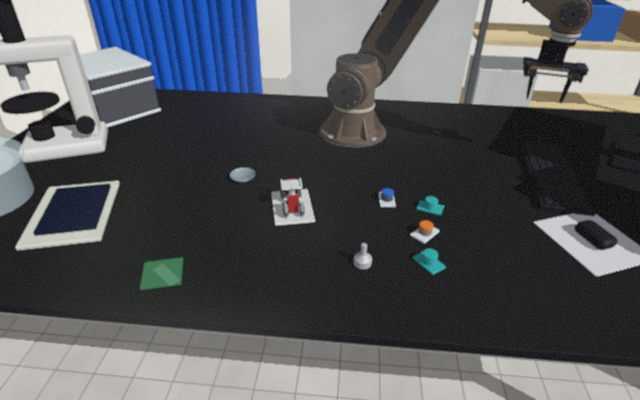

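View pics/side0.png

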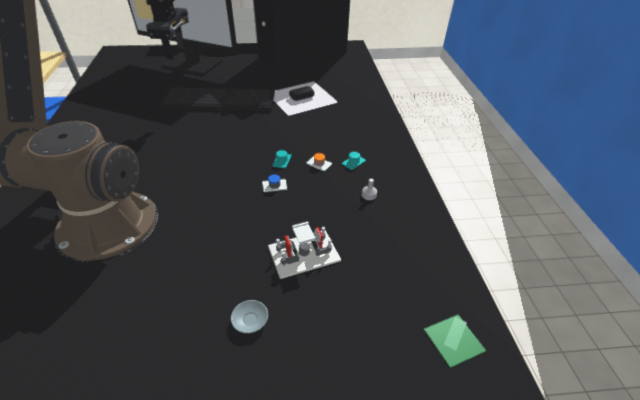

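Scene: the orange-capped carrier is at (426,229), blue spare at (388,196), turquoise look-alikes at (431,204) and (430,260), weight at (363,257), dish at (243,175) and stage at (293,203). In the side view the same things are orange (319,160), blue (275,183), turquoise (282,158) and (354,159), and stage (304,250). The only orange cap fits the description. I'll confirm it in a crop while measuring.

```bash
python3 - <<'E'
from h import *
C={};I={}
for n in ["scene","side"]:
    C[n]=dict(np.load(n+"0.npz"));I[n]=cv2.imread(f"pics/{n}0.png")
def tri(a,b):
    c1,d1=ray(C["scene"],a);c2,d2=ray(C["side"],b);d1=d1[0];d2=d2[0]
    t=np.linalg.lstsq(np.c_[d1,-d2],c2-c1,rcond=None)[0]
    p,q=c1+t[0]*d1,c2+t[1]*d2;return (p+q)/2,np.linalg.norm(p-q)
H={n:cv2.cvtColor(I[n],cv2.COLOR_BGR2HSV) for n in I}
def cen(n,lo,hi,roi):
    m=cv2.inRange(H[n],lo,hi);k=np.zeros_like(m);x0,y0,x1,y1=roi;k[y0:y1,x0:x1]=m[y0:y1,x0:x1]
    ys,xs=np.nonzero(k);return (xs.mean(),ys.mean()),len(xs)
R={"orange":((5,120,80),(22,255,255),(405,210,450,250),(300,145,340,175)),
"blue":((105,120,60),(130,255,255),(370,180,405,210),(255,170,295,195)),
"red":((0,150,80),(4,255,255),(270,175,320,225),(265,220,345,275))}
for k,(lo,hi,a,b) in R.items():
    p,q=cen("scene",lo,hi,a),cen("side",lo,hi,b);print(k,p,q,tri(p[0],q[0]))
# base plate corners / carrier plate: white masks
for n,rois in {"scene":{"stage":(262,170,322,230),"plate":(405,212,446,250)},"side":{"stage":(262,215,345,282),"plate":(303,148,336,174)}}.items():
    for k,(x0,y0,x1,y1) in rois.items():
        m=cv2.inRange(H[n][y0:y1,x0:x1],(0,0,110),(180,70,255))
        cs,_=cv2.findContours(m,cv2.RETR_EXTERNAL,cv2.CHAIN_APPROX_NONE)
        c=max(cs,key=len)[:,0]+[x0,y0]
        P=onz(C[n],c,8 if k=="stage" else 6)[:,:2].astype(np.float32)
        print(n,k,cv2.minAreaRect(P),cv2.boundingRect(c.reshape(-1,1,2)))
a=cv2.resize(I["scene"][165:285,220:460],None,fx=3,fy=3,interpolation=cv2.INTER_CUBIC)
b=cv2.resize(I["side"][140:280,255:375],None,fx=3,fy=3,interpolation=cv2.INTER_CUBIC)[:,:]
cv2.imwrite("pics/crop1.png",cv2.resize(a,(720,360)))
for n,uv in (("weight",(363,265)),("dish",(243,178))): print(n,onz(C["scene"],uv,5))
s=env.state();W=dict(np.load("wrist0.npz"));E=W["extrinsics"];print(E.round(3),W["K"],W["D"])
E
```

```text
orange ((np.float64(425.84328358208955), np.float64(224.72388059701493)), 134) ((np.float64(319.17391304347825), np.float64(156.4673913043478)), 92) (array([602.20454062, 216.17879773,  29.74624717]), np.float64(0.42048691952536654))
blue ((np.float64(387.6132075471698), np.float64(191.64150943396226)), 106) ((np.float64(273.70588235294116), np.float64(178.3235294117647)), 102) (array([453.74892931, 120.44574916,  28.60729178]), np.float64(0.021076649193259966))
red ((np.float64(292.76056338028167), np.float64(203.1267605633803)), 142) ((np.float64(296.64835164835165), np.float64(242.62637362637363)), 91) (array([ 511.06679363, -143.83564829,   16.44294942]), np.float64(23.947145800994377))
scene stage ((497.1610107421875, -160.0851287841797), (232.93580627441406, 111.83482360839844), 14.347729682922363) (272, 178, 44, 48)
scene plate ((604.6437377929688, 217.4818572998047), (49.5266227722168, 77.95951843261719), 49.51171112060547) (410, 227, 30, 17)
side stage ((515.8839721679688, -134.31112670898438), (161.88491821289062, 159.44464111328125), 14.429830551147461) (268, 221, 73, 57)
side plate ((600.5189208984375, 214.88406372070312), (52.84686279296875, 74.73948669433594), 51.8565673828125) (306, 156, 26, 15)
weight [[747.59663384  54.11131617   5.        ]]
dish [[ 392.65722628 -328.81109879    5.        ]]
[[ 2.20000e-01  9.75000e-01 -0.00000e+00 -6.24244e+02]
 [-9.35000e-01  2.11000e-01 -2.85000e-01  3.21270e+01]
 [-2.78000e-01  6.30000e-02  9.59000e-01 -3.91670e+02]
 [ 0.00000e+00  0.00000e+00  0.00000e+00  1.00000e+00]] [[316.51053958   0.         321.76160322]
 [  0.         316.51053958 197.87661445]
 [  0.           0.           1.        ]] [0.01438396 0.         0.         0.         0.        ]
```

View pics/crop1.png

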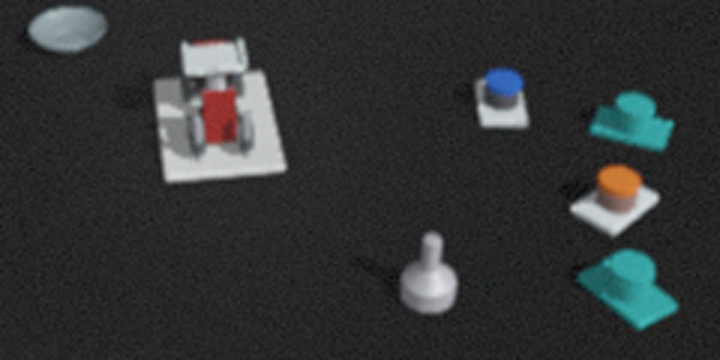

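The crop shows an orange cap on a white plate at crop (619,185). The stage has a red catch face towards +x at (220,115). I'm moving over the carrier for a wrist view.

{"name": "step_arm", "arguments": {
  "plan": [
    [[-34,-18,0,3,1],[-68,-35,0,6,1],[-102,-53,0,10,1],[-136,-70,0,13,1],[-170,-88,0,16,1],[-204,-105,0,20,1],[-238,-123,0,23,1],[-272,-140,0,26,1]]
  ]
}}

```text
t: 0.82
eef_pos: [373.9, 411.0, 214.6]
tcp_rot: [-3.141, -0.0, 2.461]
ft_force: [0.9, 1.4, 0.4]
opening: 0.996
grip_force: 0.0
```

{"name": "step_arm", "arguments": {
  "plan": [
    [[-38,-1,0,0,0.3],[-76,-2,0,0,0.3],[-114,-3,0,0,0.3],[-152,-4,0,0,0.3],[-190,-5,0,0,0.3],[-228,-6,0,0,0.3],[-266,-7,0,0,0.3],[-300,-8,0,0,0.3]]
  ]
}}

```text
t: 1.48
eef_pos: [603.0, 216.4, 214.4]
tcp_rot: [-3.141, -0.0, 2.463]
ft_force: [-0.2, 0.2, -0.0]
opening: 0.656
grip_force: 0.0
```

{"name": "step_arm", "arguments": {
  "plan": [
    [[0,0,0,0,0.3],[0,0,0,0,0.3],[0,0,0,0,0.3]]
  ]
}}

```text
t: 1.73
eef_pos: [601.1, 218.3, 214.2]
tcp_rot: [-3.141, -0.001, 2.464]
ft_force: [-0.3, 0.1, -0.6]
opening: 0.648
grip_force: 0.0
```

```bash
python3 - <<'E'
from h import *
s=env.state();c=env.get_calibration("wrist");im=env.read_camera("wrist");cv2.imwrite("pics/w1.png",im)
np.savez("w1.npz",**{k:np.array(v) for k,v in c.items()})
print(s["t"],s["eef_pos"],s["tcp_rot"],s["opening"])
h=cv2.cvtColor(im,cv2.COLOR_BGR2HSV)
m=cv2.inRange(h,(5,120,80),(22,255,255));cs,_=cv2.findContours(m,cv2.RETR_EXTERNAL,cv2.CHAIN_APPROX_NONE)
k=max(cs,key=cv2.contourArea)[:,0];print("cap px",cv2.boundingRect(k),cv2.minEnclosingCircle(onz(c,k,32)[:,:2].astype(np.float32)))
m=cv2.inRange(h,(0,0,130),(180,60,255));cs,_=cv2.findContours(m,cv2.RETR_EXTERNAL,cv2.CHAIN_APPROX_NONE)
for q in cs:
    if cv2.contourArea(q)>300:print("white",cv2.boundingRect(q),cv2.minAreaRect(onz(c,q[:,0],6)[:,:2].astype(np.float32)))
E
```

```text
1.7333 [601.08838093 218.32782159 214.23492186] [-3.14099235e+00 -7.97047251e-04  2.46364264e+00] 0.6476905407295795
cap px (228, 344, 315, 12) ((843.4170532226562, 131.09588623046875), 211.49960327148438)
white (49, 292, 54, 27) ((530.540771484375, -163.04473876953125), (71.11231994628906, 40.98338317871094), 52.76966857910156)
white (206, 289, 213, 61) ((756.2040405273438, 74.81131744384766), (294.6438293457031, 97.614990234375), 50.50027847290039)
white (91, 267, 27, 23) ((529.1502075195312, -106.95709228515625), (37.49093246459961, 27.887985229492188), 13.907083511352539)
white (607, 253, 33, 38) ((957.7079467773438, 442.3719482421875), (39.7161750793457, 56.50468826293945), 66.64521026611328)
white (0, 235, 75, 57) ((447.35614013671875, -157.4425506591797), (119.27595520019531, 48.451622009277344), 76.60619354248047)
white (302, 145, 38, 58) ((600.1776733398438, 215.60977172851562), (44.889591217041016, 71.41384887695312), 50.30807876586914)
white (141, 93, 72, 72) ((453.4332275390625, 118.3100814819336), (71.55685424804688, 45.94811248779297), 3.5799877643585205)
```

View pics/w1.png

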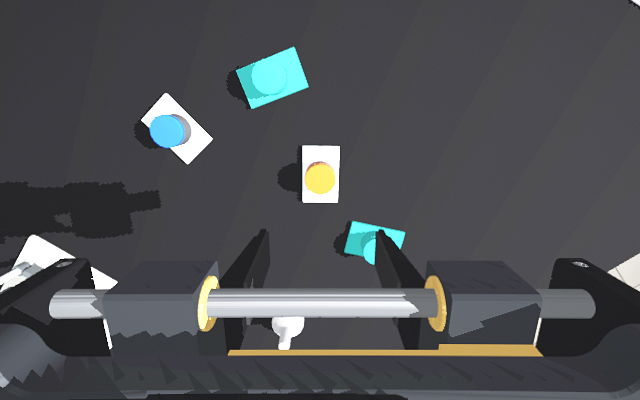

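The wrist view shows the orange-capped carrier (block rendered yellow) at px (320,175) with its plate long side vertical. The turquoise one at (375,242) and the blue one at (175,130) are clear of the fingers' path. Descending to grip.

{"name": "step_arm", "arguments": {
  "plan": [
    [[-1.5,-2.7,40,0.9,0.3],[-1.5,-2.7,80,0.9,0.3],[-1.5,-2.7,120,0.9,0.3],[-1.5,-2.7,155,0.9,0.3],[-1.5,-2.7,180,0.9,0.3],[-1.5,-2.7,195,0.9,0.3],[-1.5,-2.7,203,0.9,0.3],[-1.5,-2.7,203,0.9,0.3]]
  ]
}}

```text
t: 2.45
eef_pos: [599.8, 216.0, 10.4]
tcp_rot: [-3.14, -0.001, 2.45]
ft_force: [0.2, -0.2, 0.5]
opening: 0.648
grip_force: 0.0
```

{"name": "step_arm", "arguments": {
  "plan": [
    [[0,0,0,0,0.3],[0,0,0,0,-1],[0,0,0,0,-1],[0,0,0,0,-1],[0,0,0,0,-1],[0,0,0,0,-1],[0,0,0,0,-1]]
  ]
}}

```text
t: 3.03
eef_pos: [601.2, 215.3, 12.2]
tcp_rot: [3.141, 0.0, 2.448]
ft_force: [-0.6, 0.2, 4.9]
opening: 0.37
grip_force: 30.0
```

{"name": "step_arm", "arguments": {
  "plan": [
    [[0,0,-20,0,-1],[0,0,-55,0,-1],[0,0,-95,0,-1],[-12,-15,-130,-6,-1],[-32,-41,-160,-13,-1],[-53,-69,-180,-20,-1],[-75,-97,-195,-27,-1],[-98,-126,-200,-34,-1]]
  ]
}}

```text
t: 3.7
eef_pos: [596.2, 54.5, 214.4]
tcp_rot: [3.141, 0.004, 3.048]
ft_force: [0.5, -0.0, -0.4]
opening: 0.374
grip_force: 30.0
```

```bash
python3 - <<'E'
from h import *
s=env.state();y=s["tcp_rot"][2];p=s["eef_pos"];d=np.array([590-p[0],-123-p[1]])
print(s["t"],p,np.degrees(y),s["opening"],s["grip_force"],"tool dx dy",d@[np.cos(y),np.sin(y)],d@[np.sin(y),-np.cos(y)])
E
```

```text
3.7 [596.16852588  54.47378833 214.36782603] 174.63454606641233 0.3739984163607715 29.998726397752762 tool dx dy -10.45372560147484 -177.2729981558881
```

{"name": "step_arm", "arguments": {
  "plan": [
    [[-2,-35,0,-6,-1],[-4,-71,0,-12,-1],[-6,-107,0,-18,-1],[-8,-143,0,-20,-1],[-10,-176,0,-20,-1],[-10,-176,0,-20,-1],[-10,-176,0,-20,-1],[-10,-176,0,-20,-1]]
  ]
}}

```text
t: 4.37
eef_pos: [588.0, -120.1, 211.4]
tcp_rot: [3.141, -0.0, -2.894]
ft_force: [-0.6, 0.2, -1.3]
opening: 0.37
grip_force: 30.0
```

```bash
python3 - <<'E'
from h import *
s=env.state();c=env.get_calibration("wrist");im=env.read_camera("wrist");cv2.imwrite("pics/w2.png",im)
np.savez("w2.npz",**{k:np.array(v) for k,v in c.items()})
print(s["t"],s["eef_pos"],s["tcp_rot"],s["opening"],s["ft_force"])
h=cv2.cvtColor(im,cv2.COLOR_BGR2HSV)
m=cv2.inRange(h,(0,0,120),(180,60,255));cs,_=cv2.findContours(m,cv2.RETR_EXTERNAL,cv2.CHAIN_APPROX_NONE)
for q in cs:
    if cv2.contourArea(q)>300:print("white",cv2.boundingRect(q),cv2.minAreaRect(onz(c,q[:,0],8)[:,:2].astype(np.float32)))
E
```

```text
4.3667 [ 587.9737661  -120.10614299  211.39796305] [ 3.14105081e+00 -3.43171100e-04 -2.89363708e+00] 0.36981867036824984 [-0.63824257  0.15908654 -1.2955663 ]
white (284, 185, 77, 57) ((636.043701171875, -107.15357208251953), (74.05167388916016, 93.70266723632812), 14.18582820892334)
white (522, 76, 64, 70) ((452.8917541503906, 114.80669403076172), (69.75524139404297, 47.4479866027832), 3.83240008354187)
white (254, 32, 103, 148) ((519.9569091796875, -155.30279541015625), (159.92002868652344, 109.95853424072266), 14.479222297668457)
```

View pics/w2.png

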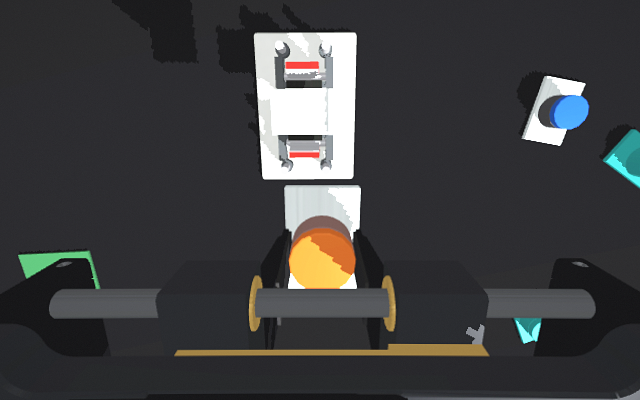

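The stage is at px (305,105), with catches at rows 65 and 155 and the white platform at (302,110). The held carrier's plate end is at (322,186). Refining platform centre and in-hand pose from this picture.

```bash
python3 - <<'E'
from h import *
c=dict(np.load("w2.npz"));im=cv2.imread("pics/w2.png")
g=cv2.cvtColor(im,cv2.COLOR_BGR2GRAY)
print("rows platform left/right edges");
for r in (95,105,115,125): print(r,g[r,264:276],g[r,324:340])
for u in (300,310): print(u,g[76:96,u],g[126:146,u])
p=onz(c,[(286,187),(360,187)],206);print("plate end corners",p,np.linalg.norm(p[0]-p[1]))
for r in (190,200,210,220):
    w=np.nonzero(g[r,270:375]>110)[0]+270;a=onz(c,[(w[0],r),(w[-1]+1,r)],206);print(r,w[0],w[-1],a[:,:2].round(1).tolist(),np.linalg.norm(a[0]-a[1]))
h=cv2.cvtColor(im,cv2.COLOR_BGR2HSV)
m=cv2.inRange(h,(0,120,80),(4,255,255));cs,_=cv2.findContours(m[:180],cv2.RETR_EXTERNAL,cv2.CHAIN_APPROX_NONE)
for q in cs:
  if cv2.contourArea(q)>20:
    r=cv2.minAreaRect(onz(c,q[:,0],70)[:,:2].astype(np.float32));print("red",cv2.boundingRect(q),r)
E
```

```text
rows platform left/right edges
95 [255 255 255 255 255 255 255 255 255 255 255 255] [255 253 228 228 253 255 255 255 255 255 255 255 255 255 255 255]
105 [226 226 226 226 226 223 247 255 255 255 255 255] [255 255 239 228 253 255 255 255 255 255 255 255 255 255 255 255]
115 [226 226 226 226 226 225 223 255 255 255 255 255] [255 255 250 218 252 255 255 255 255 255 255 255 255 255 255 255]
125 [223 223 224 224 225 224 223 254 255 255 255 255] [255 255 247 221 252 255 255 255 255 255 255 255 255 255 255 255]
300 [148 144 156 163  79  38  37  38  37  38  36  20 223 254 255 255 255 255
 255 255] [255 255 255 255 255 255 255 255 255  19  34  38  35  29 116 176 172 163
 166 163]
310 [148 144 156 162  95  65  65  64  65  65  62  42 255 255 255 255 255 255
 255 255] [255 255 255 255 255 255 255 255 255  20  37  39  38  30 117 177 172 163
 165 163]
plate end corners [[ 557.93376304 -148.82881342  206.        ]
 [ 547.48771489 -107.77526147  206.        ]] 42.36170499591445
190 284 360 [[560.0, -149.6], [549.1, -106.7]] 44.2018351564083
200 285 360 [[565.7, -147.7], [554.8, -105.0]] 44.03900935245239
210 285 359 [[571.7, -146.4], [560.8, -103.9]] 43.871531380443066
220 285 359 [[577.7, -145.1], [566.8, -102.1]] 44.28999911643628
red (290, 152, 29, 6) ((559.4090576171875, -145.28392028808594), (4.941112041473389, 27.687503814697266), 14.294220924377441)
red (286, 62, 33, 7) ((480.447509765625, -165.90113830566406), (5.047728538513184, 29.232343673706055), 14.337218284606934)
```

{"name": "step_arm", "arguments": {
  "plan": [
    [[25,-6,0,-0.2,-1],[50,-12,20,-0.2,-1],[72.8,-18.3,45,-0.2,-1],[72.8,-18.3,75,-0.2,-1],[72.8,-18.3,95,-0.2,-1],[72.8,-18.3,102,-0.2,-1],[72.8,-18.3,102,-0.2,-1],[72.8,-18.3,102,-0.2,-1]]
  ]
}}

```text
t: 5.08
eef_pos: [522.7, -155.3, 110.2]
tcp_rot: [-3.141, 0.0, -2.888]
ft_force: [0.4, -0.1, -0.9]
opening: 0.37
grip_force: 30.0
```

{"name": "step_arm", "arguments": {
  "plan": [
    [[0,0,0,0,-1],[0,0,0,0,-1]]
  ]
}}

```text
t: 5.25
eef_pos: [522.8, -155.8, 110.8]
tcp_rot: [-3.14, 0.002, -2.889]
ft_force: [-0.1, 0.6, -0.7]
opening: 0.373
grip_force: 30.0
```

```bash
python3 - <<'E'
from h import *
s=env.state();print(s["t"],s["eef_pos"],s["tcp_rot"],s["opening"],s["ft_force"])
o=[]
for n in ("wrist","scene","side"):
    c=env.get_calibration(n);im=env.read_camera(n);cv2.imwrite(f"pics/{n}3.png",im);np.savez(f"{n}3.npz",**{k:np.array(v) for k,v in c.items()});o.append(im)
w=cv2.resize(o[0][100:320,160:480],(800,550))
cv2.imwrite("pics/w3crop.png",w)
a=cv2.resize(o[1][150:230,250:340],(400,356),interpolation=cv2.INTER_CUBIC);b=cv2.resize(o[2][190:280,255:355],(395,356),interpolation=cv2.INTER_CUBIC)
cv2.imwrite("pics/s3crop.png",np.hstack([a,b]))
E
```

```text
5.25 [ 522.82052362 -155.79343384  110.79611569] [-3.14044420e+00  1.64546304e-03 -2.88884053e+00] 0.3728680544482151 [-0.13638638  0.57670786 -0.72717531]
```

View pics/w3crop.png

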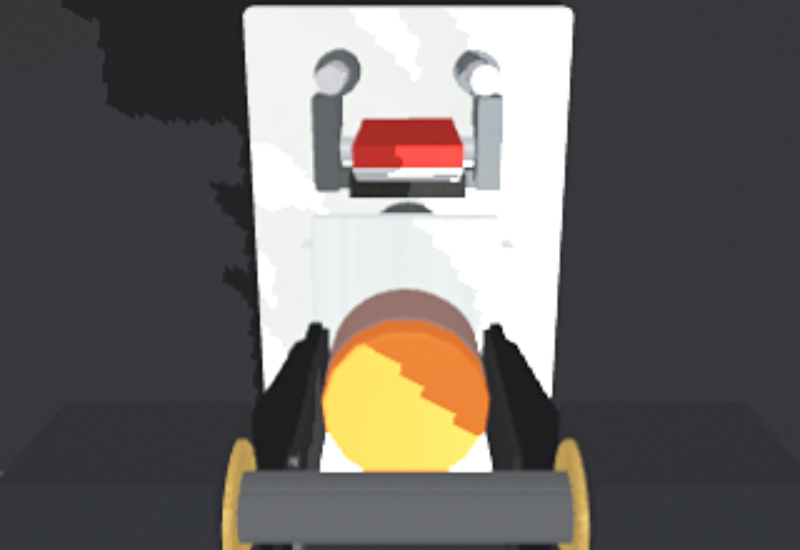

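View pics/s3crop.png

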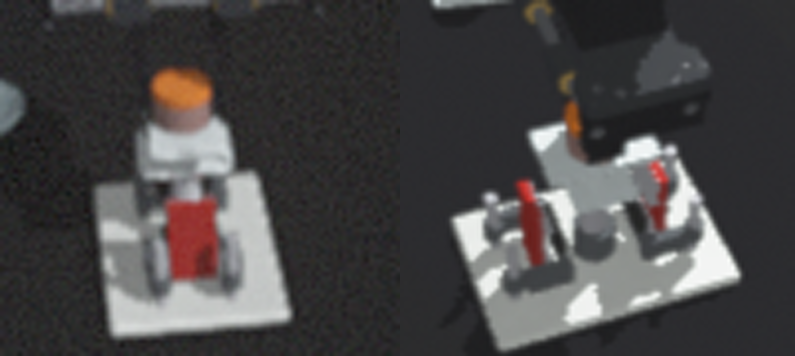

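```bash
python3 - <<'E'
from h import *
c=dict(np.load("wrist3.npz"));im=cv2.imread("pics/wrist3.png");h=cv2.cvtColor(im,cv2.COLOR_BGR2HSV);g=cv2.cvtColor(im,cv2.COLOR_BGR2GRAY)
P=np.array([522.82,-155.79]);yaw=-2.8888
T=np.array([[np.cos(yaw),np.sin(yaw)],[np.sin(yaw),-np.cos(yaw)]])
tool=lambda uv,z:((onz(c,uv,z)[:,:2]-P)@T.T).round(1).tolist()
for r in (110,130,150,200,240):
    w=np.nonzero(g[r,235:420]>110)[0]+235;print("base",r,w[0],w[-1],tool([(w[0],r),(w[-1]+1,r)],8))
m=cv2.inRange(h,(0,120,80),(4,255,255))[:180]
for r in range(148,168,4):
    w=np.nonzero(m[r])[0]; 
    if len(w): print("red",r,w[0],w[-1],tool([(w[0],r),(w[-1]+1,r)],70))
for r in (186,188,195,205,215): print(r,g[r,278:296],g[r,350:366])
print("plate ends z105",tool([(285,187),(359,187),(284.5,200),(360,200)],105))
print(g[180:192,300])
E
```

```text
base 110 257 388 [[76.5, -53.9], [76.7, 55.6]]
base 130 258 387 [[60.3, -54.0], [60.4, 55.8]]
base 150 259 386 [[43.4, -54.1], [43.6, 56.0]]
base 200 262 383 [[-1.6, -53.9], [-1.4, 56.0]]
base 240 265 381 [[-40.7, -53.1], [-40.5, 56.4]]
red 148 305 340 [[53.6, -11.2], [53.7, 12.7]]
red 152 304 342 [[51.0, -11.9], [51.0, 14.1]]
red 156 302 343 [[48.3, -13.3], [48.3, 14.8]]
red 160 301 344 [[45.6, -14.0], [45.6, 15.5]]
red 164 301 344 [[42.9, -14.0], [42.9, 15.6]]
186 [242 242 241 242 242 243 241 230 222 221 222 223 222 223 224 225 225 224] [219 219 221 223 225 225 226 224 234 255 255 255 255 255 255 255]
188 [241 242 242 242 243 243 236 237 239 240 241 240 240 240 241 241 241 239] [255 255 255 255 255 255 255 255 255 255 255 255 255 255 255 255]
195 [242 241 242 241 239 237 231 236 239 240 241 240 240 240 241 241 241 240] [255 255 255 255 255 255 255 255 255 255 255 255 255 255 255 255]
205 [242 243 242 241 241 242 237 235 238 239 240 240 240 240 241 241 241 240] [255 255 255 255 255 255 255 255 255 255 255 255 255 255 255 255]
215 [241 241 241 241 241 241 242 236 237 240 240 240 240 241 241 241 241 242] [255 255 255 255 255 255 255 255 255 255 255 255 255 255 255 255]
plate ends z105 [[36.1, -21.1], [36.1, 21.3], [28.3, -21.7], [28.3, 22.2]]
[247 244 243 243 244 232 223 236 241 241 241 241]
```

Plate versus stage: shift +1.3 in tool x and +0.7 in tool y, yaw aligned. Lowering towards contact (expected TCP z≈93).

{"name": "step_arm", "arguments": {
  "plan": [
    [[1.3,0.7,0,0,-1],[1.3,0.7,3,0,-1],[1.3,0.7,7,0,-1],[1.3,0.7,11,0,-1],[1.3,0.7,14,0,-1],[1.3,0.7,15,0,-1],[1.3,0.7,15,0,-1]]
  ]
}}

```text
t: 5.98
eef_pos: [520.6, -155.5, 94.1]
tcp_rot: [3.141, -0.001, -2.89]
ft_force: [0.0, 1.1, -1.7]
opening: 0.371
grip_force: 30.0
```

{"name": "step_arm", "arguments": {
  "plan": [
    [[0,0,0.8,0,-1],[0,0,1.6,0,-1],[0,0,2.4,0,-1],[0,0,3.2,0,-1],[0,0,4,0,-1],[0,0,4,0,-1]]
  ]
}}

```text
t: 6.48
eef_pos: [520.8, -155.6, 90.7]
tcp_rot: [-3.141, 0.0, -2.889]
ft_force: [-1.2, -0.3, 3.3]
opening: 0.375
grip_force: 30.0
```

Contact. Pressing on at about 10 mm/s while watching the force.

{"name": "step_arm", "arguments": {
  "plan": [
    [[0,0,0.8,0,-1],[0,0,1.6,0,-1],[0,0,2.4,0,-1],[0,0,3.2,0,-1],[0,0,4,0,-1],[0,0,4.8,0,-1],[0,0,5.6,0,-1],[0,0,6.4,0,-1]]
  ]
}}

```text
t: 7.15
eef_pos: [520.8, -155.6, 84.1]
tcp_rot: [-3.142, 0.0, -2.889]
ft_force: [0.4, -0.4, 3.5]
opening: 0.368
grip_force: 30.0
```

{"name": "step_arm", "arguments": {
  "plan": [
    [[0,0,0.8,0,-1],[0,0,1.6,0,-1],[0,0,2.4,0,-1],[0,0,3.2,0,-1],[0,0,4,0,-1],[0,0,4.8,0,-1],[0,0,5.6,0,-1],[0,0,6.4,0,-1]]
  ]
}}

```text
t: 7.82
eef_pos: [520.8, -155.6, 77.7]
tcp_rot: [-3.142, 0.0, -2.889]
ft_force: [0.6, -0.3, 5.1]
opening: 0.376
grip_force: 30.0
```

{"name": "step_arm", "arguments": {
  "plan": [
    [[0,0,0.8,0,-1],[0,0,1.6,0,-1],[0,0,2.4,0,-1],[0,0,3.2,0,-1],[0,0,4,0,-1],[0,0,4.8,0,-1]]
  ]
}}

```text
t: 8.32
eef_pos: [520.8, -155.6, 73.2]
tcp_rot: [-3.141, 0.0, -2.889]
ft_force: [-0.3, -0.5, 7.1]
opening: 0.37
grip_force: 30.0
```

{"name": "step_arm", "arguments": {
  "plan": [
    [[0,0,0.8,0,-1],[0,0,1.6,0,-1],[0,0,2.4,0,-1],[0,0,3.2,0,-1]]
  ]
}}

```text
t: 8.65
eef_pos: [520.8, -155.6, 70.1]
tcp_rot: [-3.141, 0.0, -2.889]
ft_force: [-1.3, -0.4, 9.9]
opening: 0.367
grip_force: 30.0
```

{"name": "step_arm", "arguments": {
  "plan": [
    [[0,0,0.8,0,-1],[0,0,1.6,0,-1],[0,0,2.4,0,-1]]
  ]
}}

```text
t: 8.9
eef_pos: [520.8, -155.6, 67.7]
tcp_rot: [-3.141, 0.0, -2.89]
ft_force: [-1.4, 0.1, 11.4]
opening: 0.372
grip_force: 30.0
```

{"name": "step_arm", "arguments": {
  "plan": [
    [[0,0,0.8,0,-1],[0,0,1.6,0,-1],[0,0,2.4,0,-1]]
  ]
}}

```text
t: 9.15
eef_pos: [520.8, -155.6, 65.4]
tcp_rot: [-3.141, 0.0, -2.889]
ft_force: [-1.6, -0.2, 11.6]
opening: 0.372
grip_force: 30.0
```

{"name": "step_arm", "arguments": {
  "plan": [
    [[0,0,0.8,0,-1],[0,0,1.6,0,-1]]
  ]
}}

```text
t: 9.32
eef_pos: [520.8, -155.6, 63.9]
tcp_rot: [-3.141, 0.0, -2.889]
ft_force: [-0.8, -0.5, 4.6]
opening: 0.374
grip_force: 30.0
```

Force dropped (plate edge past the slopes); the firm stop lies further on. Small steps now.

{"name": "step_arm", "arguments": {
  "plan": [
    [[0,0,0.6,0,-1],[0,0,1.2,0,-1]]
  ]
}}

```text
t: 9.48
eef_pos: [520.8, -155.6, 62.4]
tcp_rot: [-3.141, 0.0, -2.889]
ft_force: [-0.3, -0.3, 7.5]
opening: 0.375
grip_force: 30.0
```

{"name": "step_arm", "arguments": {
  "plan": [
    [[0,0,0.6,0,-1],[0,0,1.2,0,-1]]
  ]
}}

```text
t: 9.65
eef_pos: [520.8, -155.6, 61.2]
tcp_rot: [-3.141, 0.0, -2.889]
ft_force: [0.7, -0.4, 7.0]
opening: 0.373
grip_force: 30.0
```

{"name": "step_arm", "arguments": {
  "plan": [
    [[0,0,0.6,0,-1],[0,0,1.2,0,-1]]
  ]
}}

```text
t: 9.82
eef_pos: [520.8, -155.6, 59.9]
tcp_rot: [-3.141, 0.0, -2.889]
ft_force: [0.1, -0.4, 6.9]
opening: 0.373
grip_force: 30.0
```

{"name": "step_arm", "arguments": {
  "plan": [
    [[0,0,0.6,0,-1],[0,0,1.2,0,-1]]
  ]
}}

```text
t: 9.98
eef_pos: [520.8, -155.6, 58.7]
tcp_rot: [-3.141, 0.0, -2.889]
ft_force: [0.2, -0.8, 6.1]
opening: 0.369
grip_force: 30.0
```

{"name": "step_arm", "arguments": {
  "plan": [
    [[0,0,0.6,0,-1],[0,0,1.2,0,-1]]
  ]
}}

```text
t: 10.15
eef_pos: [520.8, -155.6, 57.5]
tcp_rot: [-3.141, 0.0, -2.889]
ft_force: [0.6, 0.3, 6.6]
opening: 0.369
grip_force: 30.0
```

{"name": "step_arm", "arguments": {
  "plan": [
    [[0,0,0.5,0,-1],[0,0,1,0,-1]]
  ]
}}

```text
t: 10.32
eef_pos: [520.8, -155.6, 56.5]
tcp_rot: [-3.141, 0.0, -2.889]
ft_force: [-0.3, -0.1, 8.1]
opening: 0.371
grip_force: 30.0
```

{"name": "step_arm", "arguments": {
  "plan": [
    [[0,0,0.5,0,-1],[0,0,1,0,-1]]
  ]
}}

```text
t: 10.48
eef_pos: [520.8, -155.6, 55.5]
tcp_rot: [-3.141, 0.0, -2.889]
ft_force: [-0.5, -0.9, 6.3]
opening: 0.372
grip_force: 30.0
```

{"name": "step_arm", "arguments": {
  "plan": [
    [[0,0,0.5,0,-1],[0,0,1,0,-1]]
  ]
}}

```text
t: 10.65
eef_pos: [520.8, -155.6, 54.5]
tcp_rot: [-3.141, 0.0, -2.889]
ft_force: [0.9, -1.5, 6.9]
opening: 0.373
grip_force: 30.0
```

{"name": "step_arm", "arguments": {
  "plan": [
    [[0,0,0.5,0,-1],[0,0,1,0,-1]]
  ]
}}

```text
t: 10.82
eef_pos: [520.8, -155.6, 53.5]
tcp_rot: [-3.141, 0.0, -2.889]
ft_force: [-0.2, -0.4, 14.5]
opening: 0.371
grip_force: 30.0
```

{"name": "step_arm", "arguments": {
  "plan": [
    [[0,0,0.4,0,-1],[0,0,0.4,0,-1]]
  ]
}}

```text
t: 10.98
eef_pos: [520.8, -155.6, 53.5]
tcp_rot: [-3.141, 0.0, -2.889]
ft_force: [-0.9, -0.7, 11.4]
opening: 0.373
grip_force: 30.0
```

{"name": "step_arm", "arguments": {
  "plan": [
    [[0,0,0.4,0,-1],[0,0,0.4,0,-1]]
  ]
}}

```text
t: 11.15
eef_pos: [520.9, -155.6, 53.5]
tcp_rot: [-3.141, 0.001, -2.889]
ft_force: [-2.3, 0.8, 17.4]
opening: 0.369
grip_force: 30.0
```

{"name": "step_arm", "arguments": {
  "plan": [
    [[0,0,0.3,0,-1],[0,0,0.3,0,-1]]
  ]
}}

```text
t: 11.32
eef_pos: [520.8, -155.6, 53.5]
tcp_rot: [-3.141, 0.001, -2.889]
ft_force: [-2.8, -0.4, 20.7]
opening: 0.369
grip_force: 30.0
```

Firm stop reached: z is steady at 53.5 while the force climbs to 20.7 N. I'm holding for the catches.

{"name": "step_arm", "arguments": {
  "plan": [
    [[0,0,0,0,-1],[0,0,0,0,-1],[0,0,0,0,-1],[0,0,0,0,-1],[0,0,0,0,-1],[0,0,0,0,-1],[0,0,0,0,-1],[0,0,0,0,-1]]
  ]
}}

```text
t: 11.98
eef_pos: [520.8, -155.6, 53.5]
tcp_rot: [-3.141, 0.001, -2.889]
ft_force: [-3.4, 1.5, 20.7]
opening: 0.37
grip_force: 30.0
```

{"name": "step_arm", "arguments": {
  "plan": [
    [[0,0,0,0,-1],[0,0,0,0,-1],[0,0,0,0,-1],[0,0,0,0,-1],[0,0,0,0,-1],[0,0,0,0,-1],[0,0,0,0,-1],[0,0,0,0,-1]]
  ]
}}

```text
t: 12.65
eef_pos: [520.8, -155.6, 53.5]
tcp_rot: [-3.141, 0.001, -2.889]
ft_force: [-3.7, 0.6, 21.6]
opening: 0.372
grip_force: 30.0
```

{"name": "step_arm", "arguments": {
  "plan": [
    [[0,0,0,0,-1],[0,0,0,0,-1],[0,0,0,0,-1],[0,0,0,0,-1],[0,0,0,0,-1],[0,0,0,0,-1],[0,0,0,0,-1],[0,0,0,0,-1]]
  ]
}}

```text
t: 13.32
eef_pos: [520.8, -155.6, 53.5]
tcp_rot: [-3.141, 0.001, -2.889]
ft_force: [-3.7, 1.7, 20.8]
opening: 0.369
grip_force: 30.0
```

{"name": "step_arm", "arguments": {
  "plan": [
    [[0,0,0,0,-1],[0,0,0,0,-1],[0,0,0,0,-1],[0,0,0,0,-1],[0,0,0,0,-1],[0,0,0,0,-1],[0,0,0,0,-1],[0,0,0,0,-1]]
  ]
}}

```text
t: 13.98
eef_pos: [520.8, -155.6, 53.5]
tcp_rot: [-3.141, 0.001, -2.889]
ft_force: [-3.1, 0.3, 21.4]
opening: 0.372
grip_force: 30.0
```

{"name": "step_arm", "arguments": {
  "plan": [
    [[0,0,0,0,-1],[0,0,0,0,-1],[0,0,0,0,-1],[0,0,0,0,-1],[0,0,0,0,-1],[0,0,0,0,-1],[0,0,0,0,-1],[0,0,0,0,-1]]
  ]
}}

```text
t: 14.65
eef_pos: [520.8, -155.6, 53.5]
tcp_rot: [-3.141, 0.001, -2.889]
ft_force: [-4.2, 0.6, 20.8]
opening: 0.371
grip_force: 30.0
```

{"name": "step_arm", "arguments": {
  "plan": [
    [[0,0,0,0,-1],[0,0,0,0,-1],[0,0,0,0,-1],[0,0,0,0,-1],[0,0,0,0,-1],[0,0,0,0,-1],[0,0,0,0,-1],[0,0,0,0,-1]]
  ]
}}

```text
t: 15.32
eef_pos: [520.8, -155.6, 53.5]
tcp_rot: [-3.141, 0.001, -2.889]
ft_force: [-3.4, 0.6, 21.1]
opening: 0.375
grip_force: 30.0
```

{"name": "step_arm", "arguments": {
  "plan": [
    [[0,0,0,0,-1],[0,0,0,0,-1],[0,0,0,0,-1],[0,0,0,0,-1],[0,0,0,0,-1],[0,0,0,0,-1],[0,0,0,0,-1],[0,0,0,0,-1]]
  ]
}}

```text
t: 15.98
eef_pos: [520.8, -155.6, 53.5]
tcp_rot: [-3.141, 0.001, -2.889]
ft_force: [-2.6, 0.1, 20.6]
opening: 0.371
grip_force: 30.0
```

{"name": "step_arm", "arguments": {
  "plan": [
    [[0,0,0,0,-1],[0,0,0,0,-1],[0,0,0,0,-1],[0,0,0,0,-1],[0,0,0,0,-1],[0,0,0,0,-1],[0,0,0,0,-1],[0,0,0,0,-1]]
  ]
}}

```text
t: 16.65
eef_pos: [520.8, -155.6, 53.5]
tcp_rot: [-3.141, 0.001, -2.889]
ft_force: [-2.6, 0.8, 21.0]
opening: 0.376
grip_force: 30.0
```

```bash
python3 - <<'E'
from h import *
s=env.state();print(s["t"],s["eef_pos"],s["ft_force"])
o=[env.read_camera(n) for n in ("wrist","side","scene")]
for n,i in zip(("w","si","sc"),o): cv2.imwrite(f"pics/{n}4.png",i)
w=cv2.resize(o[0][90:250,220:420],(400,320),interpolation=cv2.INTER_CUBIC)
b=cv2.resize(o[1][210:280,262:350],(400,320),interpolation=cv2.INTER_CUBIC)
cv2.imwrite("pics/c4.png",np.hstack([w,b]))
E
```

```text
16.65 [ 520.84353536 -155.63593249   53.46407814] [-2.58218592  0.80850088 21.01070034]
```

View pics/c4.png

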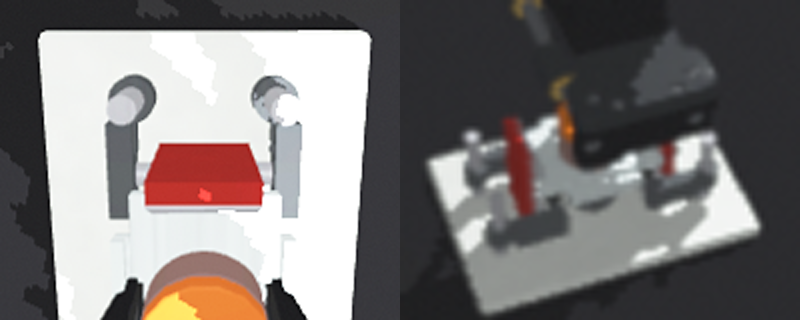

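The left wrist crop shows the -x catch (red, 205,175) already over the plate end. The +x catch is hidden in both views, so I'll hold 4 s more to be safe.

{"name": "step_arm", "arguments": {
  "plan": [
    [[0,0,0,0,-1],[0,0,0,0,-1],[0,0,0,0,-1],[0,0,0,0,-1],[0,0,0,0,-1],[0,0,0,0,-1],[0,0,0,0,-1],[0,0,0,0,-1]]
  ]
}}

```text
t: 17.47
eef_pos: [520.8, -155.6, 53.5]
tcp_rot: [-3.141, 0.001, -2.889]
ft_force: [-2.7, 0.3, 21.6]
opening: 0.374
grip_force: 30.0
```

{"name": "step_arm", "arguments": {
  "plan": [
    [[0,0,0,0,-1],[0,0,0,0,-1],[0,0,0,0,-1],[0,0,0,0,-1],[0,0,0,0,-1],[0,0,0,0,-1],[0,0,0,0,-1],[0,0,0,0,-1]]
  ]
}}

```text
t: 18.13
eef_pos: [520.8, -155.6, 53.5]
tcp_rot: [-3.141, 0.001, -2.889]
ft_force: [-3.4, 0.8, 22.1]
opening: 0.371
grip_force: 30.0
```

{"name": "step_arm", "arguments": {
  "plan": [
    [[0,0,0,0,-1],[0,0,0,0,-1],[0,0,0,0,-1],[0,0,0,0,-1],[0,0,0,0,-1],[0,0,0,0,-1],[0,0,0,0,-1],[0,0,0,0,-1]]
  ]
}}

```text
t: 18.8
eef_pos: [520.8, -155.6, 53.5]
tcp_rot: [-3.141, 0.001, -2.889]
ft_force: [-3.6, 0.9, 21.4]
opening: 0.376
grip_force: 30.0
```

{"name": "step_arm", "arguments": {
  "plan": [
    [[0,0,0,0,-1],[0,0,0,0,-1],[0,0,0,0,-1],[0,0,0,0,-1],[0,0,0,0,-1],[0,0,0,0,-1],[0,0,0,0,-1],[0,0,0,0,-1]]
  ]
}}

```text
t: 19.47
eef_pos: [520.9, -155.6, 53.5]
tcp_rot: [-3.141, 0.001, -2.889]
ft_force: [-3.3, 0.8, 20.9]
opening: 0.373
grip_force: 30.0
```

{"name": "step_arm", "arguments": {
  "plan": [
    [[0,0,0,0,-1],[0,0,0,0,-1],[0,0,0,0,-1],[0,0,0,0,-1],[0,0,0,0,-1],[0,0,0,0,-1],[0,0,0,0,-1],[0,0,0,0,-1]]
  ]
}}

```text
t: 20.13
eef_pos: [520.8, -155.6, 53.5]
tcp_rot: [-3.141, 0.001, -2.889]
ft_force: [-3.4, 1.0, 20.3]
opening: 0.375
grip_force: 30.0
```

{"name": "step_arm", "arguments": {
  "plan": [
    [[0,0,0,0,-1],[0,0,0,0,-1],[0,0,0,0,-1],[0,0,0,0,-1],[0,0,0,0,-1],[0,0,0,0,-1],[0,0,0,0,-1],[0,0,0,0,-1]]
  ]
}}

```text
t: 20.8
eef_pos: [520.8, -155.6, 53.5]
tcp_rot: [-3.141, 0.001, -2.889]
ft_force: [-3.9, 0.2, 21.6]
opening: 0.377
grip_force: 30.0
```

{"name": "step_arm", "arguments": {
  "plan": [
    [[0,0,-0.3,0,-1],[0,0,-0.6,0,-1],[0,0,-0.9,0,-1],[0,0,-1.2,0,-1],[0,0,-1.2,0,-1]]
  ]
}}

```text
t: 21.22
eef_pos: [520.8, -155.6, 53.7]
tcp_rot: [-3.141, 0.0, -2.889]
ft_force: [-0.2, 0.0, 6.0]
opening: 0.372
grip_force: 30.0
```

{"name": "step_arm", "arguments": {
  "plan": [
    [[0,0,0,0,0.3],[0,0,0,0,0.3],[0,0,0,0,0.3],[0,0,0,0,0.3],[0,0,0,0,0.3],[0,0,0,0,0.3]]
  ]
}}

```text
t: 21.72
eef_pos: [520.6, -155.5, 53.4]
tcp_rot: [3.141, -0.0, -2.889]
ft_force: [0.7, -0.1, -0.2]
opening: 0.645
grip_force: 0.0
```

{"name": "step_arm", "arguments": {
  "plan": [
    [[0,0,-10,0,0.3],[0,0,-30,0,0.3],[0,0,-60,0,0.3],[-20,0,-95,0,0.3],[-45,0,-130,0,0.3],[-75,0,-150,0,0.3],[-80,0,-150,0,0.3],[-80,0,-150,0,0.3]]
  ]
}}

```text
t: 22.38
eef_pos: [599.2, -135.1, 204.6]
tcp_rot: [-3.14, 0.002, -2.888]
ft_force: [-0.1, -0.6, -0.5]
opening: 0.65
grip_force: 0.0
```

```bash
python3 - <<'E'
from h import *
s=env.state();print(s["t"],s["eef_pos"],s["ft_force"],s["opening"])
o=[env.read_camera(n) for n in ("wrist","side")]
c=env.get_calibration("wrist");h=cv2.cvtColor(o[0],cv2.COLOR_BGR2HSV)
m=cv2.inRange(h,(5,120,80),(28,255,255))[:220];cs,_=cv2.findContours(m,cv2.RETR_EXTERNAL,cv2.CHAIN_APPROX_NONE)
k=max(cs,key=cv2.contourArea)[:,0];P,r=cv2.minEnclosingCircle(onz(c,k,42+32)[:,:2].astype(np.float32));print("cap",cv2.boundingRect(k),P,r)
w=cv2.resize(o[0][10:210,200:420],(440,400),interpolation=cv2.INTER_CUBIC)
b=cv2.resize(o[1][210:280,262:339],(440,400),interpolation=cv2.INTER_CUBIC)[:,:360]
cv2.imwrite("pics/c5.png",np.hstack([w,b]))
E
```

```text
22.3833 [ 599.24421437 -135.08108375  204.60131133] [-0.10359162 -0.63645978 -0.53597379] 0.6504833840696157
cap (303, 83, 38, 40) (516.5245971679688, -155.929931640625) 17.340063095092773
```

View pics/c5.png

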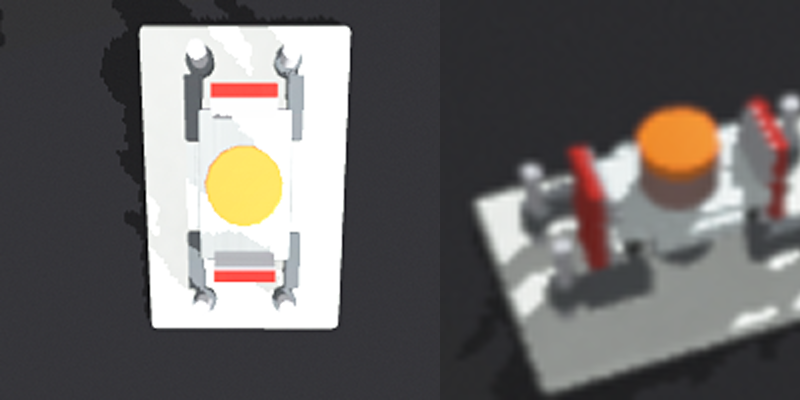

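The carrier stays down with the robot clear, cap at crop (243,185). The cap centre looks about 3 mm off in -x, so I'm measuring seating relative to the base in the same picture.

```bash
python3 - <<'E'
from h import *
im=env.read_camera("wrist");c=env.get_calibration("wrist");h=cv2.cvtColor(im,cv2.COLOR_BGR2HSV);g=cv2.cvtColor(im,cv2.COLOR_BGR2GRAY)
def big(m):
    cs,_=cv2.findContours(m,cv2.RETR_EXTERNAL,cv2.CHAIN_APPROX_NONE);return max(cs,key=cv2.contourArea)[:,0]
y=np.radians(14.45);T=np.array([[np.cos(y),np.sin(y)],[-np.sin(y),np.cos(y)]])
m=cv2.inRange(h,(0,0,120),(180,60,255));m[190:]=0
b=cv2.minAreaRect(onz(c,big(m),8)[:,:2].astype(np.float32));print("base",b)
O=np.array(b[0])
k=big(cv2.inRange(h,(5,100,80),(30,255,255))[:190])
for z in (64,74,84):
    q=(onz(c,k,z)[:,:2]-O)@T.T;print("cap z",z,q.min(0),q.max(0),(q.min(0)+q.max(0))/2)
print("ell",cv2.fitEllipse(k))
for u in (304,311,318,325,332,339): print(u,g[40:72,u],g[122:156,u])
for rows in ((45,62),(135,156)):
    ys,xs=np.nonzero(cv2.inRange(h,(0,120,80),(4,255,255))[rows[0]:rows[1],280:360]);print("red",ys.min()+rows[0],ys.max()+rows[0],xs.min()+280,xs.max()+280)
st=lambda uv,z:((onz(c,uv,z)[:,:2]-O)@T.T).round(1).tolist()
for z in (48,55):print("z",z,"rows->x",[(v,st([(322,v)],z)[0][0]) for v in (50,58,64,66,130,135,140,145,150)])
cv2.imwrite("pics/c6.png",cv2.resize(im[35:160,280:365],(544,800)).transpose(1,0,2))
E
```

```text
base ((520.0059204101562, -155.52854919433594), (159.194091796875, 110.08330535888672), 14.579605102539062)
cap z 64 [-18.49990737 -18.07173704] [17.3501144  17.48674082] [-0.57489648 -0.29249811]
cap z 74 [-17.97546398 -17.49266751] [16.71249429 16.91319712] [-0.63148485 -0.2897352 ]
cap z 84 [-17.4510206  -16.91359798] [16.07487417 16.33965342] [-0.68807322 -0.28697228]
ell ((320.72296142578125, 105.64447784423828), (37.35627365112305, 39.29555892944336), 177.7851104736328)
304 [ 96  98  99 101 102 103 102  89  72  77 173 246 246 244 236 174 178 178
 179 177 177 172 236 255 253 251 252 235 236 248 245 246] [255 255 255 255 255 255 255 255 237 239 239 239 240 239 239 239 239 239
 239 239 202 255 255 255 255 255 255 255 255 255 255 255 255 255]
311 [242 242 242 241 241 241 242 241 241 241 241 240 241 244 228 125 132 133
 134 134 131 125 242 255 255 254 254 254 254 255 255 182] [217 245 255 255 255 255 255 255 234 235 235 235 235 235 235 236 224 194
 186 187 184 185 188 186 181 255 233 125 132 134 132 124 255 255]
318 [255 255 255 255 255 239 240 240 240 240 241 241 242 245 230 125 13
[... 624 characters left out ...]
 255 255 255 255 255 255 255 255 255 255 255 255 236 226 193
 184 186 184 183 186 186 181 255 251 123 131 133 131 124 201 236]
339 [111 125 177 159 154 189 187 188 172 122  76 174 249 243 243 243 244 243
 243 243 242 241 239 239 238 238 241 185 238 255 255 255] [255 255 255 255 255 255 255 255 255 255 255 255 255 255 255 255 255 255
 255 255 255 238 238 240 240 239 255 255 255 255 255 255 255 255]
red 55 61 304 337
red 149 153 307 336
z 48 rows->x [(50, -51.1), (58, -44.2), (64, -39.0), (66, -37.2), (130, 22.3), (135, 27.2), (140, 32.2), (145, 37.3), (150, 42.3)]
z 55 rows->x [(50, -50.0), (58, -43.3), (64, -38.2), (66, -36.5), (130, 21.8), (135, 26.6), (140, 31.5), (145, 36.4), (150, 41.4)]
```

View pics/c6.png

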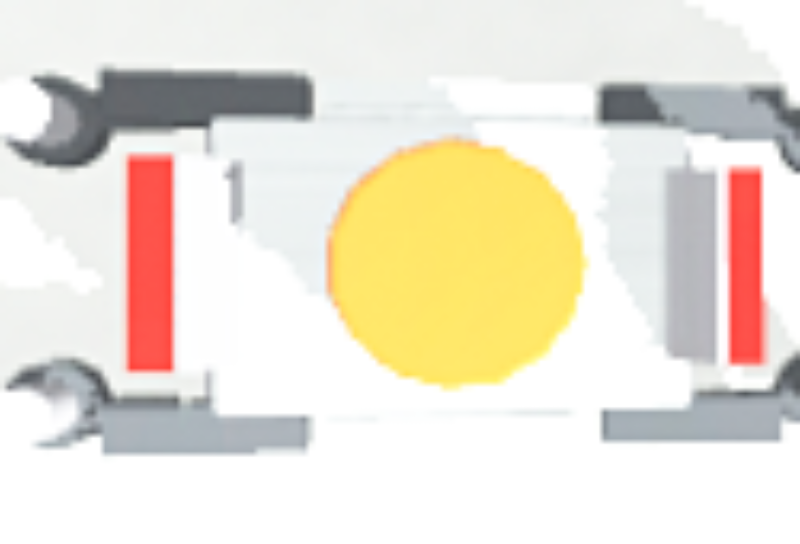

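Enlarged view: the -x nose reaches to px 240 over the plate end at 212, and the +x nose to 665 over the plate end at 690. That is about 4 mm overlap on each side. The cap is within 0.7 mm of the stage centre, so the carrier is latched.

```bash
python3 -c "
from cell import env
print(env.job_done())"
```

```text
the job is handed in; nothing more can be done
None
```

The orange-capped carrier is latched on the stage under both catches (about 4 mm overlap at each end, pressed to about 22 N at most in the readings), the bystanders were not touched, and the job is handed in at about 22.5 s.

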